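# Register a sign blank on the print bed

## Task

Get the white sign blank into register for printing: push it along the bed with the fingertips until one of its long edges lies flush along the long aluminium fence bar and one of its short ends is right up against the small end-stop block. Slide it only, never lift it, leave the tin, tub, bottle and spatula where they are, and finish with the hand clear.

Things in the scene. Friction and masses are not known exactly. Their poses are not given: they have to be found in the camera images.
- panel: the loose sign blank: flat white rigid plastic plate, 140 mm long (its y axis), 96 mm wide (its x axis), 12 mm thick, 0.14 to 0.27 kg, lying flat on the bed; too wide for most grippers, slides on the bed under roughly 1 to 3 N. Origin at the centre of its underside, z up. Starts between the robot and the fence, 25 to 75 mm short of the fence, turned up to 0.3 rad relative to it, and 80 to 165 mm short of the stop
- fence: fixed aluminium straight bar screwed to the bed, 500 mm long (its y axis), 30 mm wide, 12 mm high, with low screw heads (3 mm) on top. Origin at bed level at mid-length, on the face that looks to the robot; its x axis points from that face away from the robot, into the bar. The blank belongs on the robot's side (negative x) of this face
- stop: fixed aluminium end-stop block at one end of the fence (left or right, varies), 60 mm along the fence's x axis, 30 mm along the fence's y axis, 12 mm high, touching the face of the fence at a right angle; its axes are parallel to the fence's. Origin at the centre of its underside, so its two end faces lie 15 mm either side along y; the blank comes up against the face that looks towards the fence's middle
- tin: bystander: small round steel ink tin standing at the opposite end of the fence from the stop, 44 mm in diameter, 34 mm high, origin at the centre of its underside, loose
- tub: bystander: black ink tub with lid, 84 mm in diameter, 110 mm high, origin at the centre of its underside, standing well to one side (left or right), loose
- squeeze: bystander: white squeeze bottle, 56 mm in diameter, 160 mm high, origin at the centre of its underside, standing well to the other side from the tub, loose
- spatula: bystander: ink spatula lying on the bed beyond the fence, roughly parallel to it, about 90 mm or more behind the fence's front face, loose; its x axis runs along it
Not all that is in view belongs to the job. There is more than one size of the panel; the one meant has the size given above.

How it is judged:
By the outcome, as a careful person would: the job done as asked, in the order asked, and still so for the second after the job is handed in, with the robot touching nothing.
It also fails if it takes over 58 s, if anything falls off the work surface, if the arm or the gripper's body presses on something with over 40 N, if the wrist force passes 120 N, or if a joint passes its speed limit or range.

## Robot

A 6-joint arm with a two-finger parallel gripper is mounted at the origin on the work surface. World frame = base frame: x ahead of the robot, y to its left, z up, the work surface at z = 0. Lengths are in m, angles in rad, forces in N, time in s.
With the tool pointing down it reaches from about 0.35 to 0.85 m from the base axis. Payload 8.1 kg.
Tool frame: the origin (TCP) lies on the centre line of the jaws, within the pads' length; the fingertips stand 8 mm ahead of it and the grasp point (between the pads) lies 11 mm behind it (manip.finger_overhang is the distance from the TCP to the fingertips, in m); z points along the fingers, y is the line along which they close (so a half turn about z gives the same grasp; the last joint's range is limited). The gripper opens to 85 mm and grips with 20 to 120 N. Pads are 22 mm wide; open, the fingers measure 114 mm over their backs; the gripper's body (76 mm by 85 mm) begins 54 mm behind the grasp point. The pads swing forward as they close: fully open they stand 13 mm farther back than shut.
Start: joints at [1.172, 0.13, 1.488, -0, 1.523, -0.085], TCP at [0.185, 0.571, 0.239] pointing down, gripper open.
Joint ranges: [-2.96, 2.96], [-0.89, 2.26], [0.02, 2.5], [-1.34, 4.48], [0, 2.73], [-2.66, 2.66]. Speed limits (rad/s): [2.39, 2.39, 2.79, 3.14, 3.14, 3.14].

## Interface

Orientations are given as a 3x3 rotation matrix whose columns are the frame's x, y, z axes.
In Python, from cell import manip gives the robot as it stands.
- The arm moves only by the tool send_rows, never from a script. Its argument "moves" is a list that holds one entry, the list of rows, each a list of 6 numbers: the shift along the tool's x, y, z in m, then the turn, a rotation vector about the tool's x, y, z in rad. In form: [[[dx, dy, dz, ax, ay, az], ...]]. A call has 1 to 10 rows; each row is the pose to reach, as a shift and turn from the pose commanded when the call began, along the tool's axes at that moment; what a row does not reach only later rows make up. A row lasts 1/8 s, in which the tool goes at most 62.5 mm and 10.7 degrees, less where a joint would pass 70% of its speed; a pose out of reach is approached as far as the arm can. A call with a gripper value outside its range is refused whole. "fingers" is the closure, from 0 (fully open) to 1 (shut), set as the call begins (left out, the last holds). The fingers move at their own pace and stop on an object; "squeeze" is the grip in N (left out, the last holds). Time passes only in rows, so rows that repeat a pose let the fingers close. It gives the time, the measured TCP pose, the force and the opening at its end, in the units of the state.
- manip.observe(): the state, without advancing time (a new reading comes with each control period).
- manip.get_image(name): name is "side" or "top"; returns the picture (384x512x3 uint8, blue, green, red); there is no depth.
- manip.camera_info(name): a dict with "camera_matrix" (3x3 intrinsics, pixels), "world_from_camera" (4x4, takes a point from camera to world coordinates). Camera axes: x right, y down, z forward; pixel columns grow to the right and rows downward; lengths in m; the calibration is good to about 2 mm. A picture is of the moment at which its call begins. camera_info takes no time and is no camera call.
- manip.sign_off(): hands the job in, once; it reports no verdict.
The state is a dict: "time": time; "qpos": joint angles; "qvel": joint speeds; "effort": joint torques, N m; "ee_pos": TCP position; "orientation": TCP orientation; "ft_force": force on the tool from outside, world axes, zero at the start; "ft_torque": the same for the moment, N m; "grip_width": finger opening in m.
Only numpy, scipy, OpenCV 4.12 (cv2) and the standard library are available. Lean on these libraries where they do the work, as an engineer would, in place of code of your own. Each camera call takes 0.05 s, during which the arm holds its last target. There are 200 camera calls.

## Working session

There is one attempt and no reset: what is moved stays moved. The work goes in short steps, Python scripts to look and compute and a tool call to move; the robot and the scene stay as the last step left them, time stands still between calls to the robot, and variables do not carry over. Pictures are saved under pics/ and viewed, on a budget of 10 in all, crops included, one or two more only if the job needs it, and the job is handed in when it is done.

Besides the shell and the picture viewer there is one more tool, called after "Emit:" as name(argument=value, ...) on one line, values as JSON. send_rows: Moves the arm, as the interface text tells. Its arguments: {"type":"object","properties":{"moves":{"type":"array"},"fingers":{"type":"number"},"squeeze":{"type":"number"}},"required":["moves"]}

```bash
mkdir -p pics
cat > h.py <<'E'
import numpy as np, cv2
from cell import manip
def ray(n,u,v):
    c=manip.camera_info(n);K=np.array(c["camera_matrix"]);T=np.array(c["world_from_camera"])
    d=T[:3,:3]@np.linalg.solve(K,[u,v,1.]);return T[:3,3],d
def atz(n,u,v,z):
    o,d=ray(n,u,v);return (o+d*(z-o[2])/d[2])
def tri(a,b):
    (o1,d1),(o2,d2)=ray(*a),ray(*b)
    s=np.linalg.lstsq(np.c_[d1,-d2],o2-o1,rcond=None)[0]
    p,q=o1+s[0]*d1,o2+s[1]*d2
    return (p+q)/2,np.linalg.norm(p-q)
def proj(n,p):
    c=manip.camera_info(n);K=np.array(c["camera_matrix"]);T=np.linalg.inv(np.array(c["world_from_camera"]))
    q=K@(T[:3,:3]@np.array(p)+T[:3,3]);return q[:2]/q[2]
E
python3 - <<'E'
from h import *
for n in("top","side"):
    im=manip.get_image(n);cv2.imwrite(f"pics/{n}0.png",im)
    c=manip.camera_info(n);print(n,np.round(c["camera_matrix"],1).tolist(),np.round(c["world_from_camera"],3).tolist())
t,s=cv2.imread("pics/top0.png"),cv2.imread("pics/side0.png")
s=manip.observe();print(s["time"],np.round(s["ee_pos"],3),np.round(s["orientation"],3).tolist(),s["ft_force"],s["grip_width"],manip.finger_overhang)
E
```

```text
top [[390.7, 0.0, 257.9], [0.0, 390.7, 190.8], [0.0, 0.0, 1.0]] [[0.023, -0.985, 0.172, 0.321], [-1.0, -0.024, -0.007, 0.02], [0.011, -0.172, -0.985, 1.385], [0.0, 0.0, 0.0, 1.0]]
side [[458.6, 0.0, 253.0], [0.0, 458.6, 180.9], [0.0, 0.0, 1.0]] [[-0.909, -0.31, 0.28, 0.237], [-0.417, 0.678, -0.605, 0.73], [-0.002, -0.667, -0.745, 0.96], [0.0, 0.0, 0.0, 1.0]]
0.1 [0.185 0.57  0.238] [[-0.951, 0.309, -0.001], [0.309, 0.951, -0.002], [0.0, -0.002, -1.0]] [ 0.42343079 -0.67605227  0.44419453] 0.08552175166826023 0.008
```

View pics/top0.png

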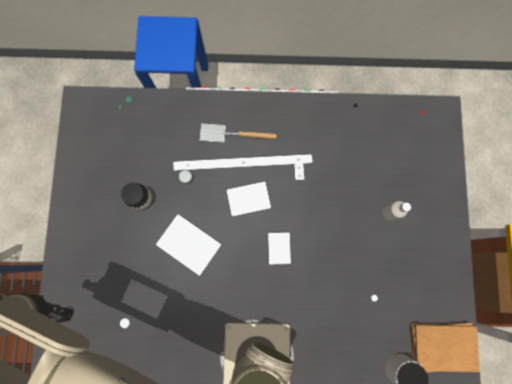

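View pics/side0.png

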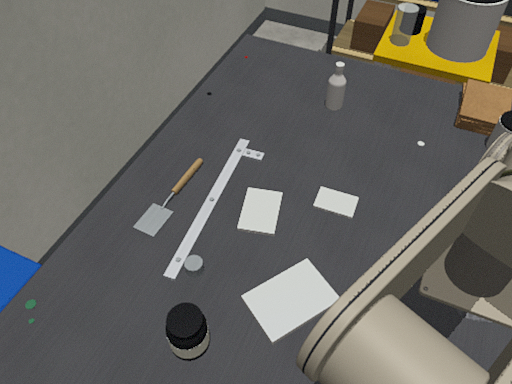

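Three white plates appear in the top view: (249,198), next to the fence and stop, plus a smaller one at (279,248) and a larger one at (188,244). The stop is on the right at (299,172) and the tin at (185,176). I'll check the sizes on enlarged crops.

Run:
```python
from h import *
t,s=cv2.imread("pics/top0.png"),cv2.imread("pics/side0.png")
cv2.imwrite("pics/c1.png",cv2.resize(t[140:280,150:330],None,fx=4.2,fy=4.2,interpolation=cv2.INTER_CUBIC))
cv2.imwrite("pics/c2.png",cv2.resize(s[130:290,150:370],None,fx=3.6,fy=3.6,interpolation=cv2.INTER_CUBIC))
g=cv2.cvtColor(t,cv2.COLOR_BGR2GRAY);m=(g>140).astype(np.uint8);m[:140]=0;m[285:]=0;m[:,:150]=0;m[:,340:]=0
for c in cv2.findContours(m,0,1)[0]:
    if cv2.contourArea(c)>150:
        b=cv2.boxPoints(cv2.minAreaRect(c));w=np.array([atz("top",u,v,.012) for u,v in b])
        print(b.round(1).tolist(),w[:,:2].round(3).tolist(),np.linalg.norm(w[1]-w[0]).round(3),np.linalg.norm(w[2]-w[1]).round(3))
```

```text
[[268.0, 232.0], [290.0, 232.0], [290.0, 264.0], [268.0, 264.0]] [[0.415, -0.029], [0.417, -0.106], [0.307, -0.107], [0.305, -0.031]] 0.077 0.11
[[154.5, 244.60000610351562], [176.8000030517578, 212.6999969482422], [221.6999969482422, 244.10000610351562], [199.3000030517578, 276.0]] [[0.362, 0.365], [0.476, 0.294], [0.37, 0.132], [0.259, 0.204]] 0.134 0.194
[[225.39999389648438, 188.89999389648438], [265.20001220703125, 180.39999389648438], [271.0, 207.8000030517578], [231.3000030517578, 216.3000030517578]] [[0.565, 0.126], [0.599, -0.015], [0.501, -0.038], [0.467, 0.102]] 0.145 0.101
[[172.60000610351562, 161.0], [311.79998779296875, 153.60000610351562], [313.1000061035156, 178.5], [173.89999389648438, 185.8000030517578]] [[0.663, 0.32], [0.703, -0.182], [0.611, -0.187], [0.572, 0.31]] 0.504 0.092
```

View pics/c1.png

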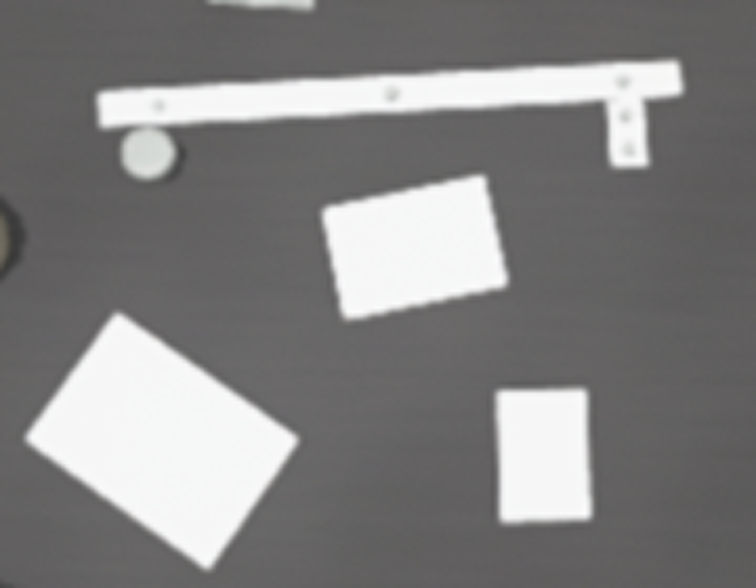

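View pics/c2.png

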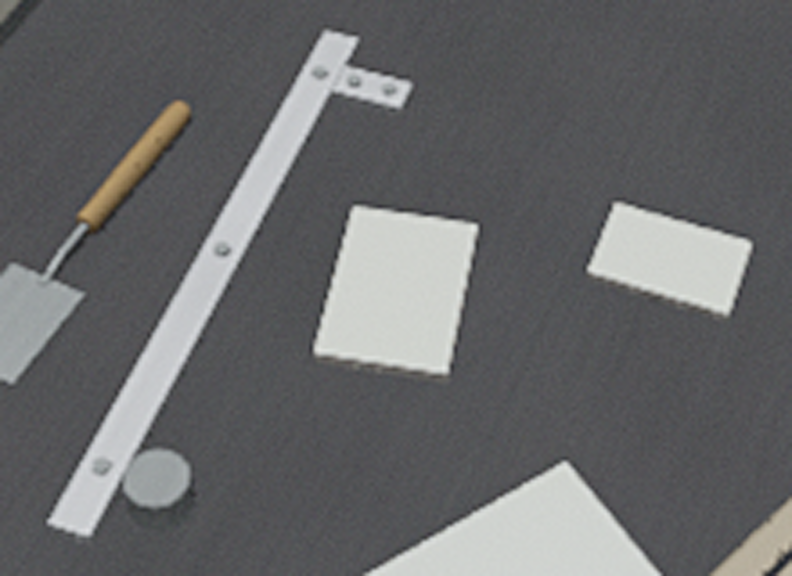

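Run:
```python
from h import *
P=dict(FL=((322,208),(314,352)),FR=((486,175),(352,206)),NR=((508,286),(479,225)),NL=((345,320),(449,374)),
fL=((100,128),(91,535)),fR=((683,95),(358,38)),sIn=((612,166),(402,108)),sOut=((649,165),(412,83)),sInF=((608,99),(333,92)))
R={}
for k,(a,b) in P.items():
    A=("top",150+(a[0]+.5)/4.2-.5,140+(a[1]+.5)/4.2-.5);B=("side",150+(b[0]+.5)/3.6-.5,130+(b[1]+.5)/3.6-.5)
    p,e=tri(A,B);R[k]=(atz(*A,.012)+atz(*B,.012))/2;print(k,p.round(4),round(e,4),atz(*A,.012)[:2].round(4),atz(*B,.012)[:2].round(4))
d=R["fL"]-R["fR"];print("fence",np.linalg.norm(d),"yaw of fence y",np.arctan2(-d[0],d[1]))
for a,b in(("FL","FR"),("NL","NR"),("NL","FL"),("NR","FR")):
    d=R[a]-R[b];print(a,b,np.linalg.norm(d).round(4),np.arctan2(-d[0],d[1]).round(4))
th=np.arctan2(-(R["fL"]-R["fR"])[0],(R["fL"]-R["fR"])[1])
ex=np.array([np.cos(th),np.sin(th)]);ey=np.array([-np.sin(th),np.cos(th)])
o=R["fR"][:2]
for k in R:print(k,"fence coords",((R[k][:2]-o)@ex).round(4),((R[k][:2]-o)@ey).round(4))
print(th,ex,ey,o)
```

```text
FL [0.5633 0.1227 0.0146] 0.0009 [0.5642 0.123 ] [0.5637 0.1209]
FR [ 0.5973 -0.0156  0.0102] 0.0015 [ 0.5962 -0.0157] [ 0.5974 -0.0141]
NR [ 0.5016 -0.036   0.013 ] 0.0008 [ 0.5013 -0.0361] [ 0.5023 -0.0367]
NL [0.4691 0.1001 0.0141] 0.0001 [0.4693 0.1002] [0.4696 0.0987]
fL [0.6285 0.3142 0.0169] 0.0012 [0.629  0.3151] [0.6312 0.3122]
fR [ 0.6708 -0.1837  0.0135] 0.0011 [ 0.6706 -0.1841] [ 0.6721 -0.1852]
sIn [ 0.6052 -0.1231  0.0145] 0.0019 [ 0.6067 -0.1232] [ 0.6053 -0.1255]
sOut [ 0.6088 -0.1547  0.0122] 0.001 [ 0.6084 -0.1549] [ 0.6094 -0.1549]
sInF [ 0.6649 -0.1197  0.011 ] 0.0016 [ 0.6655 -0.1194] [ 0.6636 -0.1188]
fence 0.49993504062034766 yaw of fence y 0.08266228457449372
FL FR 0.1408 0.2355
NL NR 0.1397 0.2335
NL FL 0.0972 1.8044
NR FR 0.0974 1.7931
FL fence coords -0.0817 0.3144
FR fence coords -0.0603 0.1753
NR fence coords -0.1568 0.1617
NL fence coords -0.1778 0.2998
fL fence coords -0.0 0.4999
fR fence coords 0.0 0.0
sIn fence coords -0.0602 0.0655
sOut fence coords -0.0598 0.0348
sInF fence coords -0.0014 0.0658
0.08266228457449372 [0.99658542 0.08256818] [-0.08256818  0.99658542] [ 0.67137004 -0.18460673]
```

Sizes and heights agree (141×97 mm plate, tops at about 12 mm), so the middle plate is the panel. The smaller one measures 77×110 and the larger 134×194. In fence coordinates the panel has to move +71 mm in x and −102 mm in y and turn −0.15 rad. I'll push it in x first with the open fingers, so I'm hovering behind its near long edge.

Emit:
send_rows(moves=[[[-0.0405,-0.0432,0.0138,0,0,-0.04],[-0.081,-0.0864,0.0276,0,0,-0.08],[-0.1215,-0.1296,0.0414,0,0,-0.12],[-0.162,-0.1728,0.0552,0,0,-0.16],[-0.2025,-0.216,0.069,0,0,-0.2],[-0.243,-0.2592,0.0828,0,0,-0.24],[-0.2835,-0.3024,0.0966,0,0,-0.28],[-0.324,-0.3456,0.1104,0,0,-0.32],[-0.3645,-0.3888,0.1242,0,0,-0.36],[-0.405,-0.432,0.138,0,0,-0.397]]], fingers=0)

```text
time: 1.35
ee_pos: [0.4375, 0.0329, 0.1008]
orientation: [[-0.996, -0.084, 0.0], [-0.084, 0.996, 0.0], [-0.0, 0.0, -1.0]]
ft_force: [0.7, 0.0, 0.2]
grip_width: 0.0856
```

Emit:
send_rows(moves=[[[0,0,0.04,0,0,0],[0,0,0.075,0,0,0],[0,0,0.083,0,0,0],[0,0,0.086,0,0,0],[0,0,0.088,0,0,0],[0,0,0.088,0,0,0]]])

```text
time: 2.1
ee_pos: [0.438, 0.035, 0.0144]
orientation: [[-0.996, -0.084, 0.002], [-0.084, 0.996, -0.0], [-0.002, -0.0, -1.0]]
ft_force: [0.1, -0.7, 0.4]
grip_width: 0.0856
```

Run:
```python
from h import *
s=manip.get_image("side");t=manip.get_image("top");p=manip.observe()["ee_pos"];print(proj("side",p),proj("top",p))
cv2.imwrite("pics/c3.png",cv2.resize(s[130:290,190:390],None,fx=4,fy=3.7,interpolation=cv2.INTER_CUBIC))
```

```text
[295.40972581 218.75393334] [250.05364928 225.1152068 ]
```

View pics/c3.png

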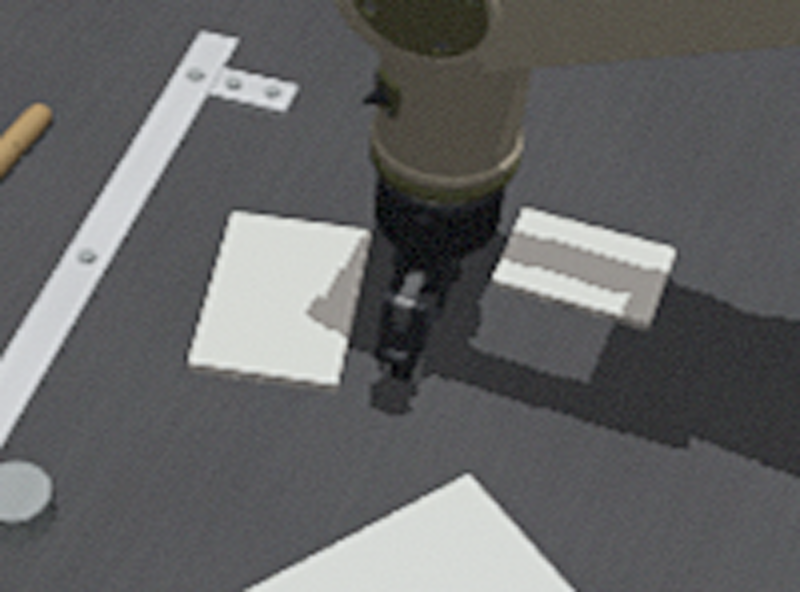

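Run:
```python
from h import *
for w in(.0428,.057):
  for z in(0,.006,.012,.019,.025):
    print(w,z,[proj("side",[.438-.084*w+dx,.035+.996*w,z]).round(1).tolist() for dx in(-.011,.011)])
```

```text
0.0428 0 [[294.3, 236.3], [286.2, 233.3]]
0.0428 0.006 [[294.4, 234.9], [286.3, 232.0]]
0.0428 0.012 [[294.6, 233.5], [286.4, 230.6]]
0.0428 0.019 [[294.7, 231.9], [286.6, 228.9]]
0.0428 0.025 [[294.9, 230.5], [286.7, 227.5]]
0.057 0 [[292.7, 240.7], [284.5, 237.7]]
0.057 0.006 [[292.8, 239.3], [284.7, 236.3]]
0.057 0.012 [[293.0, 237.9], [284.8, 234.9]]
0.057 0.019 [[293.1, 236.3], [284.9, 233.3]]
0.057 0.025 [[293.3, 234.9], [285.0, 231.9]]
```

In the crop, the open fingertip is at about (398,378), which puts it about 19 mm above the bed. So the 8 mm overhang applies to shut fingers, and open tips sit about 5 mm behind the TCP. I'll lower in stages and watch the force.

Emit:
send_rows(moves=[[[0,0,0.003,0,0,0],[0,0,0.005,0,0,0],[0,0,0.007,0,0,0],[0,0,0.008,0,0,0],[0,0,0.008,0,0,0]]])

```text
time: 2.82
ee_pos: [0.437, 0.0348, 0.0052]
orientation: [[-0.997, -0.083, -0.0], [-0.083, 0.997, 0.0], [0.0, 0.0, -1.0]]
ft_force: [0.8, 0.6, -0.9]
grip_width: 0.0857
```

Emit:
send_rows(moves=[[[0,0,0.002,0,0,0],[0,0,0.004,0,0,0],[0,0,0.005,0,0,0],[-0.01,0,0.005,0,0,0],[-0.02,0,0.005,0,0,0],[-0.03,0,0.005,0,0,0],[-0.04,0,0.005,0,0,0],[-0.05,0,0.005,0,0,0],[-0.06,0,0.005,0,0,0]]])

```text
time: 3.95
ee_pos: [0.4974, 0.0398, 0.0002]
orientation: [[-0.997, -0.083, -0.0], [-0.083, 0.997, -0.0], [0.0, -0.0, -1.0]]
ft_force: [-1.1, -0.2, 0.6]
grip_width: 0.0853
```

Emit:
send_rows(moves=[[[-0.008,0,0,0,0,0],[-0.016,0,0,0,0,0],[-0.024,0,0,0,0,0],[-0.03,0,0,0,0,0],[-0.036,0,0,0,0,0],[-0.04,0,0,0,0,0],[-0.043,0,0,0,0,0]]])

```text
time: 4.82
ee_pos: [0.5399, 0.0434, 0.0003]
orientation: [[-0.997, -0.083, -0.0], [-0.083, 0.997, 0.0], [0.0, 0.0, -1.0]]
ft_force: [-0.9, -0.5, 2.3]
grip_width: 0.0854
```

Run:
```python
from h import *
t=manip.get_image("top");s=manip.get_image("side");cv2.imwrite("pics/t4.png",t)
a=cv2.resize(t[145:225,165:325],(800,400),interpolation=cv2.INTER_CUBIC);cv2.imwrite("pics/c4.png",a)
cv2.imwrite("pics/s4.png",s);cv2.imwrite("pics/c4s.png",cv2.resize(s[130:260,150:350],None,fx=4,fy=4,interpolation=cv2.INTER_CUBIC))
```

```text
(no output)
```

View pics/c4s.png

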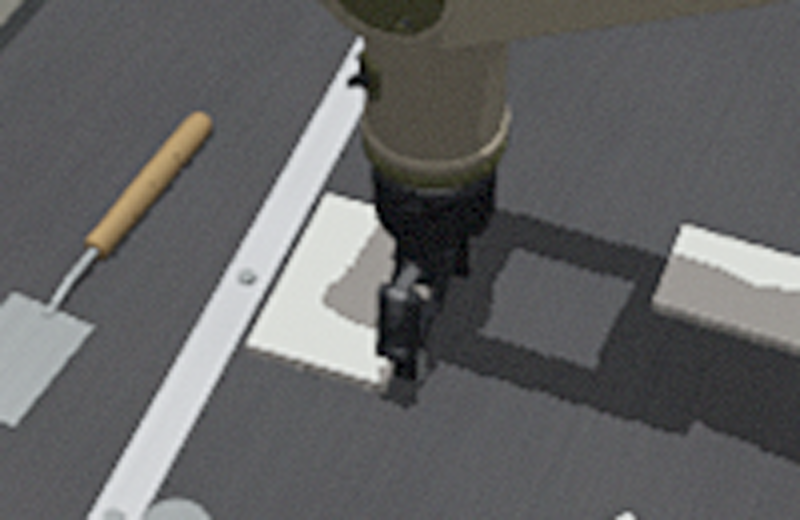

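Run:
```python
from h import *
q=manip.observe();print(np.round(q["qpos"],2))
ex=np.array([.99659,.08257]);ey=np.array([-.08257,.99659]);o=np.array([.6714,-.1846])
f=lambda p:((p[:2]-o)@ex,(p[:2]-o)@ey)
print(f(q["ee_pos"]),f(atz("side",211.4,216.4,.012)))
g=o+ex*-.050+ey*.36;print(g)
```

```text
[-0.01  0.23  1.84  0.    1.07 -1.67]
(np.float64(-0.11204629778721738), np.float64(0.23802925356351304)) (np.float64(-0.007122363867301728), np.float64(0.3030070624282534))
[0.5918453 0.1700439]
```

Emit:
send_rows(moves=[[[0.03,0,0,0,0,0],[0.035,0,-0.04,0,0,0],[0.035,0,-0.09,0,0,0]]], fingers=0.5)

```text
time: 5.3
ee_pos: [0.5028, 0.0404, 0.0898]
orientation: [[-0.997, -0.083, -0.004], [-0.083, 0.997, 0.0], [0.003, 0.0, -1.0]]
ft_force: [1.5, -0.6, 0.7]
grip_width: 0.0427
```

Emit:
send_rows(moves=[[[-0.01,0.03,0,0,0,0.175],[-0.02,0.06,0,0,0,0.35],[-0.035,0.09,0,0,0,0.525],[-0.05,0.112,0,0,0,0.7],[-0.065,0.112,0,0,0,0.875],[-0.08,0.112,0,0,0,1.05],[-0.095,0.112,0.01,0,0,1.225],[-0.102,0.112,0.02,0,0,1.4],[-0.102,0.112,0.03,0,0,1.571],[-0.102,0.112,0.04,0,0,1.571]]])

```text
time: 6.55
ee_pos: [0.5972, 0.1606, 0.0498]
orientation: [[-0.084, 0.996, 0.0], [0.996, 0.084, 0.0], [0.0, 0.0, -1.0]]
ft_force: [0.2, 0.6, 0.1]
grip_width: 0.0428
```

Emit:
send_rows(moves=[[[0,0,0.02,0,0,0],[0,0,0.03,0,0,0],[0,0,0.036,0,0,0],[0,0,0.039,0,0,0],[0,0,0.04,0,0,0]]])

```text
time: 7.18
ee_pos: [0.5974, 0.1606, 0.0105]
orientation: [[-0.083, 0.997, 0.0], [0.997, 0.083, 0.0], [0.0, 0.0, -1.0]]
ft_force: [-0.4, -0.3, 1.1]
grip_width: 0.0431
```

Emit:
send_rows(moves=[[[-0.015,0,0.001,0,0,0],[-0.028,0,0.001,0,0,0],[-0.036,0,0.001,0,0,0],[-0.042,0,0.001,0,0,0],[-0.048,0,0.001,0,0,0],[-0.054,0,0.001,0,0,0],[-0.06,0,0.001,0,0,0]]])

```text
time: 8.05
ee_pos: [0.6022, 0.1005, 0.0093]
orientation: [[-0.083, 0.997, 0.0], [0.997, 0.083, 0.0], [0.0, 0.0, -1.0]]
ft_force: [0.3, 1.5, 0.8]
grip_width: 0.0428
```

Emit:
send_rows(moves=[[[-0.008,0,0,0,0,0],[-0.016,0,0,0,0,0],[-0.024,0,0,0,0,0],[-0.032,0,0,0,0,0],[-0.04,0,0,0,0,0],[-0.048,0,0,0,0,0],[-0.056,0,0,0,0,0],[-0.062,0,0,0,0,0]]])

```text
time: 9.05
ee_pos: [0.6073, 0.0384, 0.0093]
orientation: [[-0.083, 0.997, -0.0], [0.997, 0.083, -0.0], [-0.0, -0.0, -1.0]]
ft_force: [0.0, 1.3, 1.1]
grip_width: 0.0428
```

Run:
```python
from h import *
s=manip.get_image("side");cv2.imwrite("pics/c5s.png",cv2.resize(s[120:250,150:350],None,fx=4,fy=4,interpolation=cv2.INTER_CUBIC))
```

```text
(no output)
```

View pics/c5s.png

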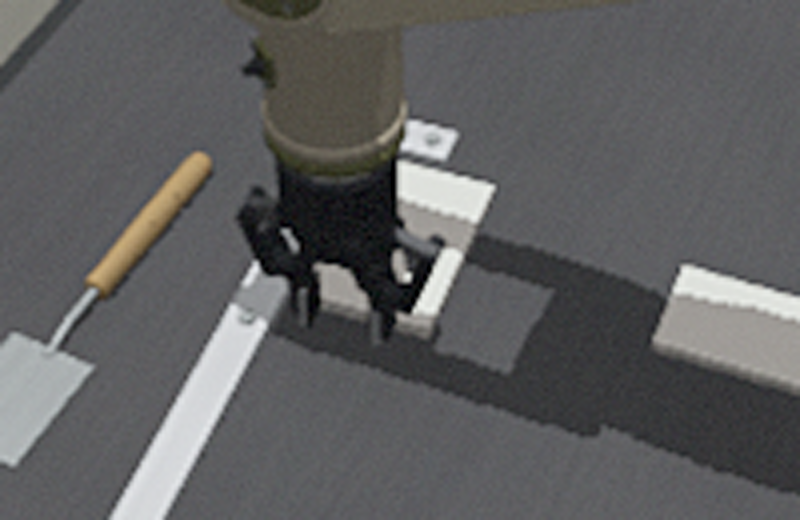

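The push is going well: the panel is still aligned and about 11 mm short of the stop. I'll creep in from here.

Emit:
send_rows(moves=[[[-0.004,0,0,0,0,0],[-0.007,0,0,0,0,0],[-0.009,0,0,0,0,0],[-0.01,0,0,0,0,0],[-0.011,0,0,0,0,0],[-0.011,0,0,0,0,0]]])

```text
time: 9.85
ee_pos: [0.6082, 0.0279, 0.0093]
orientation: [[-0.083, 0.997, -0.0], [0.997, 0.083, -0.0], [-0.0, -0.0, -1.0]]
ft_force: [-0.1, 0.7, -0.9]
grip_width: 0.0426
```

Emit:
send_rows(moves=[[[-0.0005,0,0,0,0,0],[-0.001,0,0,0,0,0],[-0.0015,0,0,0,0,0],[-0.002,0,0,0,0,0]]])

```text
time: 10.35
ee_pos: [0.6084, 0.0261, 0.0093]
orientation: [[-0.083, 0.997, 0.0], [0.997, 0.083, 0.0], [0.0, 0.0, -1.0]]
ft_force: [-0.9, 1.8, -0.4]
grip_width: 0.0425
```

Emit:
send_rows(moves=[[[-0.0005,0,0,0,0,0],[-0.001,0,0,0,0,0],[-0.0015,0,0,0,0,0]]])

```text
time: 10.72
ee_pos: [0.6083, 0.026, 0.0093]
orientation: [[-0.083, 0.997, -0.0], [0.997, 0.083, 0.002], [0.002, -0.0, -1.0]]
ft_force: [-1.1, 9.9, 0.8]
grip_width: 0.0427
```

The force jumped to 10 N with no further motion, so the short end is on the stop. Next I'll back off, turn, and go behind the near long edge.

Emit:
send_rows(moves=[[[0.015,0,0,0,0,0],[0.03,0,0,0,0,0],[0.03,0,-0.05,0,0,0],[0.02,-0.015,-0.065,0,0,-0.175],[0,-0.04,-0.065,0,0,-0.35],[-0.02,-0.07,-0.065,0,0,-0.525],[-0.04,-0.1,-0.065,0,0,-0.7],[-0.06,-0.1,-0.065,0,0,-0.875],[-0.081,-0.1,-0.065,0,0,-1.05],[-0.081,-0.1,-0.065,0,0,-1.225]]], fingers=0.5)

```text
time: 11.98
ee_pos: [0.5158, -0.0653, 0.0746]
orientation: [[-0.967, 0.255, 0.001], [0.255, 0.967, -0.001], [-0.001, -0.001, -1.0]]
ft_force: [0.1, 0.6, 0.2]
grip_width: 0.0426
```

Run:
```python
from h import *
s=manip.observe()
ex=np.array([.99659,.08257]);ey=np.array([-.08257,.99659]);o=np.array([.6714,-.1846]);p=s["ee_pos"]
R=np.array(s["orientation"])
tgt=np.r_[o+ex*-.145+ey*.134,.0]
Rt=np.c_[np.r_[-ex,0],np.r_[ey,0],[0,0,-1]]
print(s["time"],p,(R.T@(tgt-p)).round(4),cv2.Rodrigues(R.T@Rt)[0].ravel().round(4))
```

```text
11.975 [ 0.51576569 -0.06532898  0.07459711] [0.0006 0.0023 0.0746] [-0.0008  0.0007 -0.3408]
```

Emit:
send_rows(moves=[[[0,0.002,0,0,0,-0.17],[0,0.002,0,0,0,-0.341],[0,0.002,0.03,0,0,-0.341],[0,0.002,0.055,0,0,-0.341],[0,0.002,0.068,0,0,-0.341],[0,0.002,0.072,0,0,-0.341],[0,0.002,0.074,0,0,-0.341]]], fingers=0)

```text
time: 12.85
ee_pos: [0.5167, -0.0626, 0.0009]
orientation: [[-0.997, -0.078, 0.001], [-0.078, 0.997, -0.0], [-0.001, -0.0, -1.0]]
ft_force: [-0.6, -0.0, 0.2]
grip_width: 0.0854
```

Emit:
send_rows(moves=[[[-0.01,0,0,0,0,-0.004],[-0.02,0,0,0,0,-0.004],[-0.026,0,0,0,0,-0.004],[-0.03,0,0,0,0,-0.004],[-0.033,0,0,0,0,-0.004],[-0.035,0,0,0,0,-0.004]]])

```text
time: 13.6
ee_pos: [0.5507, -0.0598, 0.0001]
orientation: [[-0.997, -0.082, -0.001], [-0.082, 0.997, 0.0], [0.001, 0.0, -1.0]]
ft_force: [-0.9, 0.9, 1.4]
grip_width: 0.0853
```

Emit:
send_rows(moves=[[[-0.0005,0,0,0,0,0],[-0.001,0,0,0,0,0],[-0.0015,0,0,0,0,0]]])

```text
time: 13.98
ee_pos: [0.5523, -0.0597, 0.0002]
orientation: [[-0.997, -0.082, -0.0], [-0.082, 0.997, 0.0], [0.0, 0.0, -1.0]]
ft_force: [-0.5, -0.1, -0.6]
grip_width: 0.0852
```

Emit:
send_rows(moves=[[[-0.0005,0,0,0,0,0],[-0.001,0,0,0,0,0],[-0.0015,0,0,0,0,0]]])

```text
time: 14.35
ee_pos: [0.554, -0.0596, 0.0003]
orientation: [[-0.997, -0.082, 0.0], [-0.082, 0.997, -0.0], [-0.0, -0.0, -1.0]]
ft_force: [-0.1, 0.9, -0.0]
grip_width: 0.0856
```

Emit:
send_rows(moves=[[[-0.0005,0,0,0,0,0],[-0.001,0,0,0,0,0],[-0.0015,0,0,0,0,0]]])

```text
time: 14.72
ee_pos: [0.5547, -0.0595, 0.0002]
orientation: [[-0.997, -0.082, -0.002], [-0.082, 0.997, 0.0], [0.002, 0.0, -1.0]]
ft_force: [-7.0, -0.2, 4.4]
grip_width: 0.0855
```

Emit:
send_rows(moves=[[[-0.0005,0,0,0,0,0],[-0.001,0,0,0,0,0],[-0.001,0,0,0,0,0]]])

```text
time: 15.1
ee_pos: [0.5548, -0.0594, 0.0]
orientation: [[-0.997, -0.082, -0.004], [-0.082, 0.997, 0.0], [0.004, 0.0, -1.0]]
ft_force: [-10.0, -0.9, 6.8]
grip_width: 0.0855
```

Emit:
send_rows(moves=[[[0.02,0,0,0,0,0],[0.04,0,0,0,0,0],[0.07,0,-0.04,0,0,0],[0.1,0,-0.09,0,0,0],[0.13,0,-0.14,0,0,0],[0.14,0,-0.18,0,0,0],[0.14,0,-0.18,0,0,0]]])

```text
time: 15.98
ee_pos: [0.4192, -0.0718, 0.1848]
orientation: [[-0.997, -0.082, 0.009], [-0.082, 0.997, -0.003], [-0.009, -0.003, -1.0]]
ft_force: [0.1, -0.3, -0.3]
grip_width: 0.0854
```

Run:
```python
from h import *
t=np.mean([manip.get_image("top") for _ in range(6)],0).astype(np.uint8);s=np.mean([manip.get_image("side") for _ in range(6)],0).astype(np.uint8)
cv2.imwrite("pics/t6.png",t);cv2.imwrite("pics/s6.png",s)
a=cv2.resize(t[140:200,230:320],(792,528),interpolation=cv2.INTER_CUBIC)
b=cv2.resize(s[130:220,190:300],(733,600),interpolation=cv2.INTER_CUBIC)
cv2.imwrite("pics/c6t.png",a);cv2.imwrite("pics/c6s.png",b)
```

```text
(no output)
```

View pics/c6t.png

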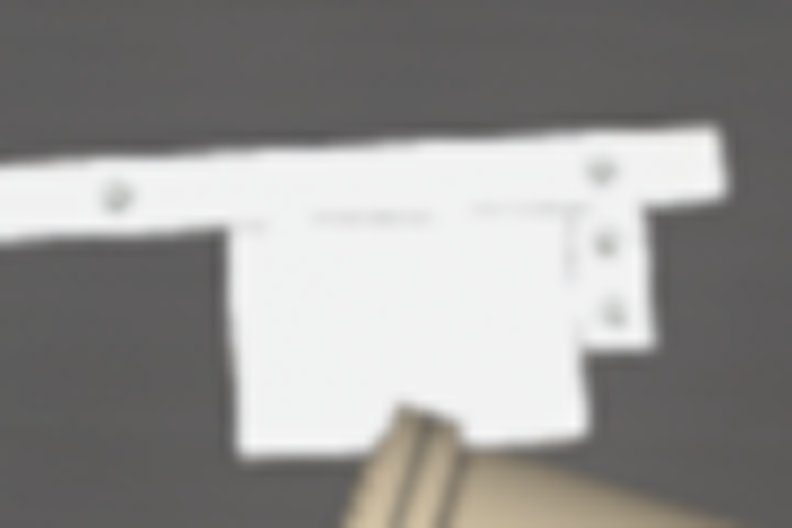

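View pics/c6s.png

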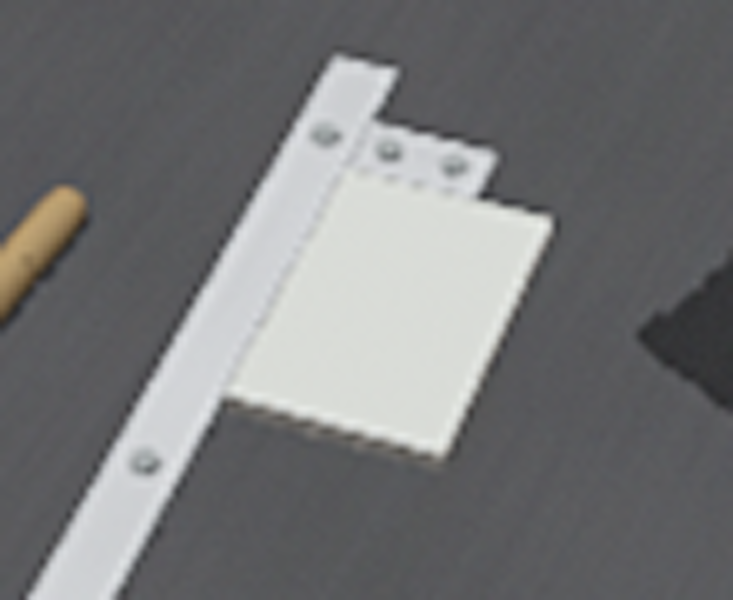

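Both views show the panel flush along the fence seam and up against the stop. The gaps are too small for the cameras to resolve, so I'll recheck the stop contact with one gentle end nudge.

Emit:
send_rows(moves=[[[-0.02,0.015,0,0,0,0.175],[-0.04,0.03,0,0,0,0.35],[-0.065,0.045,0,0,0,0.525],[-0.09,0.06,0,0,0,0.7],[-0.115,0.08,0.01,0,0,0.875],[-0.14,0.1,0.03,0,0,1.05],[-0.165,0.117,0.05,0,0,1.225],[-0.185,0.117,0.08,0,0,1.4],[-0.197,0.117,0.11,0,0,1.571],[-0.197,0.117,0.13,0,0,1.571]]], fingers=0.5)

```text
time: 17.82
ee_pos: [0.6032, 0.062, 0.0483]
orientation: [[-0.083, 0.997, -0.002], [0.997, 0.083, -0.0], [0.0, -0.002, -1.0]]
ft_force: [-0.0, 0.3, -0.3]
grip_width: 0.0425
```

Run:
```python
from h import *
s=manip.observe()
ex=np.array([.99659,.08257]);ey=np.array([-.08257,.99659]);o=np.array([.6714,-.1846]);p=s["ee_pos"]
R=np.array(s["orientation"])
tgt=np.r_[o+ex*-.046+ey*.235,.0095]
Rt=np.c_[np.r_[ey,0],np.r_[ex,0],[0,0,-1]]
print(s["time"],p,(R.T@(tgt-p)).round(4),cv2.Rodrigues(R.T@Rt)[0].ravel().round(4))
```

```text
17.825 [0.60322586 0.06200687 0.04825253] [-0.0164  0.0016  0.0387] [-0.0019 -0.0001  0.0006]
```

Emit:
send_rows(moves=[[[0,0,0.02,-0.002,0,0],[0,0,0.034,-0.002,0,0],[0,0,0.0385,-0.002,0,0],[0,0,0.0385,-0.002,0,0],[-0.01,0,0.0385,-0.002,0,0],[-0.02,0,0.0385,-0.002,0,0],[-0.028,0,0.0385,-0.002,0,0],[-0.032,0,0.0385,-0.002,0,0],[-0.034,0,0.0385,-0.002,0,0]]])

```text
time: 18.95
ee_pos: [0.6064, 0.0276, 0.0118]
orientation: [[-0.081, 0.997, 0.002], [0.997, 0.081, 0.0], [0.0, 0.002, -1.0]]
ft_force: [-0.6, 0.4, -0.5]
grip_width: 0.0427
```

Emit:
send_rows(moves=[[[-0.0005,0,0,0,0,0],[-0.001,0,0,0,0,0],[-0.0015,0,0,0,0,0],[-0.002,0,0,0,0,0]]])

```text
time: 19.45
ee_pos: [0.6066, 0.0261, 0.0118]
orientation: [[-0.082, 0.997, 0.002], [0.997, 0.082, 0.0], [-0.0, 0.002, -1.0]]
ft_force: [0.1, 0.4, 0.0]
grip_width: 0.0427
```

Emit:
send_rows(moves=[[[0.001,0,0.0025,0,0,0],[0.0005,0,0.0025,0,0,0],[0,0,0.0025,0,0,0],[-0.0005,0,0.0025,0,0,0],[-0.001,0,0.0025,0,0,0],[-0.0013,0,0.0025,0,0,0]]])

```text
time: 20.2
ee_pos: [0.6065, 0.0259, 0.0092]
orientation: [[-0.082, 0.997, 0.002], [0.997, 0.082, 0.002], [0.002, 0.002, -1.0]]
ft_force: [-0.9, 7.6, 0.0]
grip_width: 0.0426
```

It stalls at 7.6 N at the same place as before, so the end is still against the stop. Retracting clear.

Emit:
send_rows(moves=[[[0.015,0,0,0,0,0],[0.035,0,0,0,0,0],[0.045,-0.01,-0.04,0,0,0],[0.055,-0.05,-0.09,0,0,0],[0.065,-0.09,-0.13,0,0,0],[0.075,-0.13,-0.16,0,0,0],[0.085,-0.17,-0.18,0,0,0],[0.085,-0.17,-0.18,0,0,0],[0.085,-0.17,-0.18,0,0,0]]])

```text
time: 21.32
ee_pos: [0.4302, 0.096, 0.1891]
orientation: [[-0.083, 0.997, 0.003], [0.997, 0.083, 0.0], [-0.0, 0.003, -1.0]]
ft_force: [0.6, 0.4, -0.9]
grip_width: 0.0423
```

Run:
```python
from h import *
t=manip.get_image("top");s=np.mean([manip.get_image("side") for _ in range(6)],0).astype(np.uint8)
b=cv2.resize(s[130:220,190:300],(733,600),interpolation=cv2.INTER_CUBIC)
a=cv2.resize(t[90:260,100:430],(0,0),fx=1.8,fy=1.8,interpolation=cv2.INTER_CUBIC)
v=np.zeros((600,800,3),np.uint8);bb=cv2.resize(s[130:220,170:300],(416,288),interpolation=cv2.INTER_CUBIC);v[:a.shape[0],:a.shape[1]]=a;v[310:598,:416]=bb
cv2.imwrite("pics/c7.png",v)
t0=cv2.imread("pics/top0.png");d=cv2.absdiff(cv2.cvtColor(t,6),cv2.cvtColor(t0,6))
for n,(x,y) in dict(tin=(185,176),tub=(137,196),bottle=(401,209),spat=(238,133)).items():print(n,d[y-9:y+10,x-9:x+10].mean())
```

```text
tin 4.93628808864266
tub 2.479224376731302
bottle 5.620498614958449
spat 3.9695290858725762
```

View pics/c7.png

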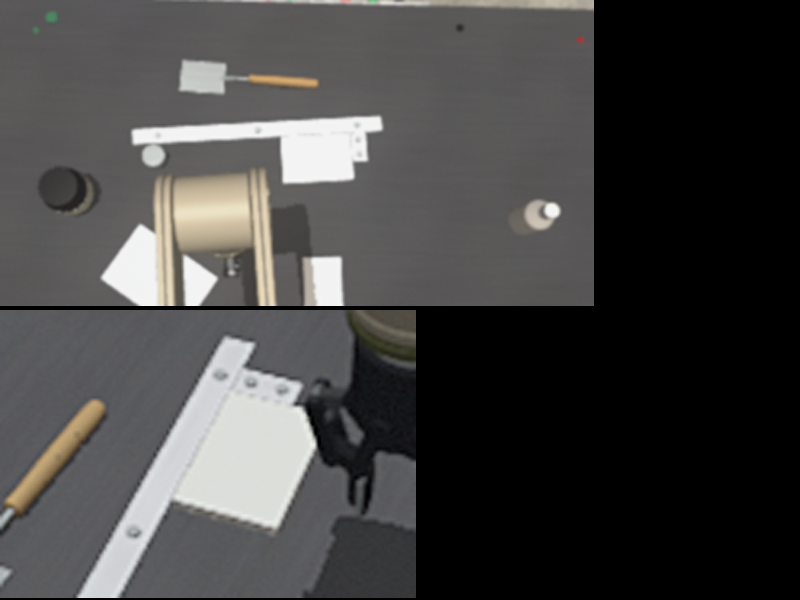

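The panel is flush along the fence and against the stop. The tin, tub, bottle and spatula haven't moved, and the hand is clear.

```bash
python3 -c "
from cell import manip
print(manip.sign_off())"
```

```text
the job is handed in; nothing more can be done
None
```

The sign blank is in register: one long edge lies flush along the fence and one short end is against the stop. I handed the job in after about 21 s on the robot's clock. The hand-in gives no verdict.

- **Moves:** I pushed the middle plate (measured 141 × 97 mm) towards the fence with the open fingers, which also squared it up. I then slid it along the fence to the stop, pressed it onto the fence, and nudged its end once more. It was never lifted.
- **Contact:** The push stalled at about 10 N against the fence. Against the stop it stalled at 10 N, then at 7.6 N on the second nudge, at the same place.
- **Last pictures:** Both seams looked closed, but gaps under about 1 mm can't be resolved at this camera scale. The tin, tub, bottle and spatula looked unmoved, and the hand was clear at about 0.19 m up.
- **Disagreement:** With the fingers open, their tips sat about 5 mm behind the TCP, not 8 mm ahead as the stated overhang suggests. I lowered the hand to suit.
- **Picture count:** I viewed 10 pictures, counting every crop.

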